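# Make up the two reel arbors of a wrapping machine

## Robot

A 6-joint arm with a two-finger parallel gripper is mounted at the origin on the work surface. World frame = base frame: x ahead of the robot, y to its left, z up, the work surface at z = 0. Lengths are in m, angles in rad, forces in N, time in s.
With the tool pointing down it reaches from about 0.35 to 0.975 m from the base axis. Payload 4.9 kg.
Tool frame: the origin (TCP) lies at the very end of the fingers, on their centre line; the grasp point (between the pads) lies 19 mm behind it; x points along the fingers, y is the direction in which the jaws open and shut, and the axes are right-handed (so a half turn about x gives the same grasp; the last joint's range is limited). The gripper opens to 85 mm and grips with 20 to 120 N. Pads are 22 mm wide; open, the fingers measure 114 mm over their backs; the gripper's body (76 mm by 85 mm) begins 54 mm behind the grasp point. The pads swing forward as they close: fully open they stand 13 mm farther back than shut.
Start: joints at [1.13, 0.053, 1.613, -0, 1.476, -0.119], TCP at [0.198, 0.593, 0.231] pointing down, gripper open.
Joint ranges: [-3.01, 3.01], [-1.01, 2.22], [0.06, 2.58], [-1.02, 4.17], [0.09, 2.62], [-3.14, 3.14]. Speed limits (rad/s): [2.57, 2.57, 3.14, 3.14, 3.14, 3.14].

## Interface

Orientations are given as a rotation vector (axis times angle).
In Python, from station import ctrl gives the robot as it stands. The module is installed in compiled form; this text tells all that it offers.
- The arm moves only by the shell command python3 -m handwheel 'ROWS' [FORCE]. ROWS is JSON, one flat list of numbers, 7 for each row, row after row: the opening, from 0 (shut) to 1 (fully open), then the shift along the tool's x, y, z in m, then the turn, a rotation vector about the tool's x, y, z in degrees. A call has 1 to 12 rows; each row is the pose to reach, as a shift and turn from the pose commanded when the call began, along the tool's axes at that moment; what a row does not reach only later rows make up. A row lasts 1/12 s, in which the tool goes at most 41.7 mm and 7.16 degrees, less where a joint would pass 70% of its speed; a pose out of reach is approached as far as the arm can. A call with a gripper value outside its range is refused whole. The fingers move at their own pace and stop on an object; FORCE is the grip in N (left out, the last holds). Time passes only in rows, so rows that repeat a pose let the fingers close. It gives the time, the measured TCP pose, the force and the opening at its end, in the units of the state.
- ctrl.get_obs(): the state, without advancing time (a new reading comes with each control period).
- ctrl.get_image(name): name is "scene" or "top"; returns (picture, depth): 480x640x3 uint8, blue, green, red; 480x640 float32, m along the optical axis (not along the pixel's ray), 0 where there is no reading.
- ctrl.camera_params(name): a dict with "fov_y" (degrees; the focal length in pixels is half the picture's height over the tangent of half this angle, whatever the lens; pixels are square), "cx", "cy" (the principal point, pixels), "R" (3x3) and "t" (3): a world point X has camera coordinates R X + t. Camera axes: x right, y down, z forward; pixel columns grow to the right and rows downward; lengths in m; the calibration is good to about 2 mm. A picture is of the moment at which its call begins. camera_params takes no time and is no camera call.
- ctrl.finish_job(): hands the job in, once; it reports no verdict.
The state is a dict: "t": time; "q": joint angles; "dq": joint speeds; "effort": joint torques, N m; "tool_pos": TCP position; "tool_rot": TCP orientation; "contact_force": force on the tool from outside, world axes, zero at the start; "wrist_torque": the same for the moment, N m; "opening": finger opening in m.
Only numpy, scipy, OpenCV 4.12 (cv2) and the standard library are available. Lean on these libraries where they do the work, as an engineer would, in place of code of your own. Each camera call takes 0.05 s, during which the arm holds its last target.

## Task

Make up the two bench arbors for the next paper change. On the arbor with the round foot put the round metal flange, then the white paper reel, then the black knobbed cap on top; on the arbor with the square foot put the square metal plate, then the brown cardboard core. Each part must go over the post and lie flat and fully down on the one below it, and the grease jar must not be knocked over.

Things in the scene. Friction and masses are not known exactly. Their poses are not given: they have to be found in the camera images.
- supply_seat (a point): Supply arbor, fixed to the table: round dark steel foot 110 mm across and 12 mm high, on it a round seat 40 mm across and 10 mm high, and from that an upright 14 mm steel post with a tapered nose, its tip 52 mm above the seat. This point is on the post's axis at the top of the seat (22 mm above the table); z is up. All bores are 28 mm wide, so the 14 mm post leaves 7 mm play all round. 
- takeup_seat (a point): Take-up arbor, fixed to the table: square dark steel foot 100 x 100 mm and 12 mm high, with the same seat (40 mm across, 10 mm high) and a shorter 14 mm post with a tapered nose, its tip 36 mm above the seat. This point is on the post's axis at the top of the seat (22 mm above the table); z is up.
- flange_mid (a point): Loose round flange, lying flat: steel disc 64 mm across, 12 mm thick, with a 28 mm bore right through. Point at its centre (6 mm above its underside); z is its axis, up.
- reel_mid (a point): Loose narrow paper reel, lying flat: white paper ring 54 mm across and 26 mm high round a brown core with a 28 mm bore right through. Rigid. Point at its centre (13 mm above its underside); z is its axis, up.
- cap_mid (a point): Loose black clamping cap, standing knob up: a round skirt 44 mm across and 24 mm high, with on top a round knob 24 mm across and 24 mm high; 48 mm high in all. A blind 28 mm bore, 20 mm deep, opens in the underside. Point on its axis half-way up (24 mm above its underside, where the knob begins); z is its axis, up. Best gripped by the knob.
- plate_mid (a point): Loose square flange plate, lying flat: steel, 54 x 54 mm, 12 mm thick, with a 28 mm bore right through. Point at its centre (6 mm above its underside); x and y run square to its edges, z is up. How it is turned on the arbor does not matter.
- core_mid (a point): Loose empty core, standing upright: brown cardboard tube 40 mm across, 40 mm high, with a 28 mm bore right through. Point at its centre (20 mm above its underside); z is its axis, up.
- jar_mid (a point): Bystander: loose upright grease jar with a white lid, 48 mm across, 50 mm high. Point at its centre (25 mm above its underside); z is its axis, up. A small flat tin (62 x 42 mm, 22 mm high) and a wrench also lie about and do not matter.
Not all that is in view belongs to the job. What is shaped like the part that bears takeup_seat but orange or pink is not meant.

How it is judged:
At the end, for the whole second after the job is handed in: Round-footed arbor: flange, reel, cap, bottom to top; square-footed arbor: plate, core. Each within 10 mm of the post's axis, within 5 mm of its stacked height (centres 6, 25, 62 and 6, 32 mm above the seat), tilted less than 0.12 rad, released and at rest (horizontal distance between each of flange_mid, reel_mid, cap_mid and supply_seat below 0.01 m and z of flange_mid in the frame of supply_seat between 0.001 and 0.011 m and angle between each of flange_mid, reel_mid, cap_mid, plate_mid, core_mid's own z axis and vertical below 0.12 rad and linear speed of each of flange, reel, cap, plate, core below 0.02 m/s and z of reel_mid in the frame of supply_seat between 0.02 and 0.03 m and z of cap_mid in the frame of supply_seat between 0.057 and 0.067 m and horizontal distance between each of plate_mid, core_mid and takeup_seat below 0.01 m and z of plate_mid in the frame of takeup_seat between 0.001 and 0.011 m and z of core_mid in the frame of takeup_seat between 0.027 and 0.037 m); the robot touches nothing.
It fails at once if the grease jar is knocked over (angle between jar_mid's own z axis and vertical above 0.6 rad).
It also fails if it takes over 128 s, if anything falls off the work surface, if the arm or the gripper's body presses on something with over 40 N, if the wrist force passes 120 N, or if a joint passes its speed limit or range.

## Working session

There is one attempt and no reset: what is moved stays moved. The work goes in short steps, Python scripts to look and compute and a shell command to move; the robot and the scene stay as the last step left them, time stands still between calls to the robot, and variables do not carry over. Pictures are saved under pics/ and viewed, and the job is handed in when it is done.

```bash
mkdir -p pics; python3 - <<'E'
from station import ctrl
import cv2,numpy as np
o=ctrl.get_obs()
for k in o: print(k,np.round(o[k],3))
for n in("scene","top"):
    p,d=ctrl.get_image(n); cv2.imwrite(f"pics/{n}0.png",p); np.savez(f"pics/{n}0.npz",p=p,d=d)
    print(n,ctrl.camera_params(n),(d==0).mean())
E
```

```text
t 0.0
q [ 1.13   0.053  1.614 -0.     1.476 -0.119]
dq [-0.001  0.     0.     0.001 -0.    -0.   ]
effort [-2.0000e-03 -3.9368e+01 -3.7017e+01 -0.0000e+00  7.0000e-03 -0.0000e+00]
tool_pos [0.197 0.592 0.23 ]
tool_rot [ 0.251  1.557 -0.254]
contact_force [-0.427  0.09   0.451]
wrist_torque [-0.022 -0.008  0.024]
opening 0.085
scene {'fov_y': 49.641239559512115, 'cx': 323.28822073011355, 'cy': 239.30213924669349, 'R': array([[ 0.83711364,  0.54682338, -0.01499845],
       [ 0.40343135, -0.6356521 , -0.65817137],
       [-0.36943729,  0.54491338, -0.75271874]]), 't': array([-0.43013508, -0.20084123,  1.29733949])} 0.003961588541666667
top {'fov_y': 44.11434706634459, 'cx': 310.10051451683324, 'cy': 235.06295145773652, 'R': array([[ 0.01280194, -0.99987533,  0.00924255],
       [-0.99232575, -0.01384109, -0.12287401],
       [ 0.12298662, -0.0075986 , -0.99237924]]), 't': array([-0.06216136,  0.54244268,  1.16875508])} 0.004192708333333333
```

View pics/scene0.png

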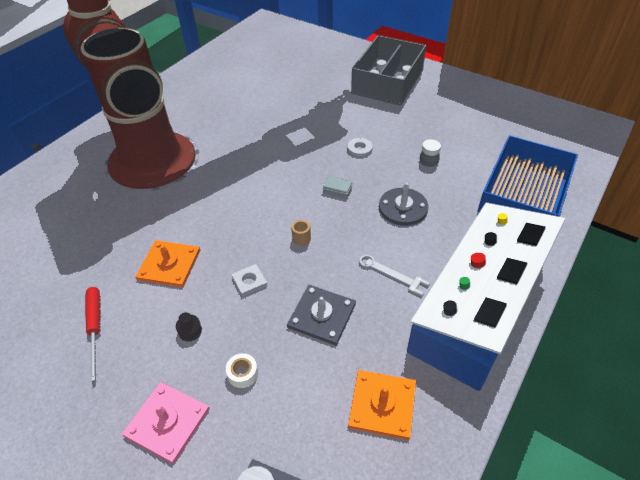

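View pics/top0.png

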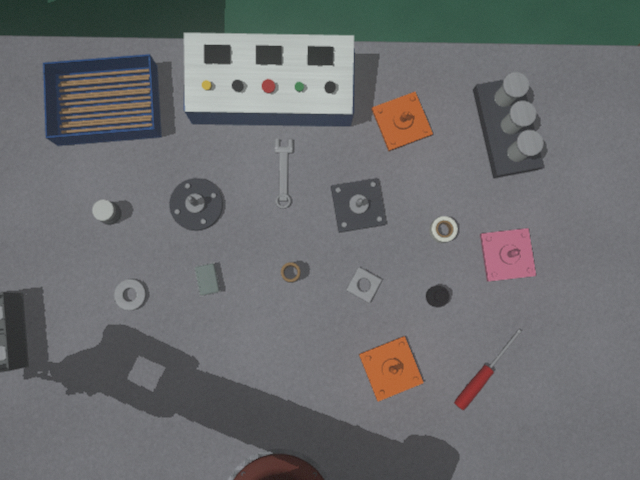

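The top view shows the square dark foot at (358,205), which is the take-up arbor. The similar pieces are orange at (402,121) and (392,368) and pink at (509,254); they are excluded by colour. The round foot is at (196,204). The loose parts are the flange (130,294), reel (444,229), cap (437,296), plate (364,285), core (290,272) and jar (105,211). I'll confirm with enlarged crops and measure.

```bash
cat > h.py <<'E'
import numpy as np,cv2
from station import ctrl
def K(n):
    c=ctrl.camera_params(n); f=240/np.tan(np.radians(c["fov_y"])/2); return c,f
def rays(n,uv):
    c,f=K(n); uv=np.atleast_2d(uv).astype(float)
    d=np.c_[(uv[:,0]-c["cx"])/f,(uv[:,1]-c["cy"])/f,np.ones(len(uv))]
    R=np.array(c["R"]); return -R.T@c["t"], d@R
def onplane(n,uv,z):
    o,d=rays(n,uv); s=(z-o[2])/d[:,2]; return o+d*s[:,None]
def proj(n,X):
    c,f=K(n); p=np.atleast_2d(X)@np.array(c["R"]).T+c["t"]; return np.c_[c["cx"]+f*p[:,0]/p[:,2],c["cy"]+f*p[:,1]/p[:,2]]
def cloud(n,d):
    v,u=np.mgrid[:480,:640]; o,r=rays(n,np.c_[u.ravel(),v.ravel()])
    return (o+r*d.reshape(-1,1)).reshape(480,640,3)
def circ(P):
    A=np.c_[2*P,np.ones(len(P))]; s=np.linalg.lstsq(A,(P**2).sum(1),rcond=None)[0]
    return s[0],s[1],np.sqrt(s[2]+s[0]**2+s[1]**2)
def top_face(n,d,xy,z,tol=.005,rad=.05):
    """centroid of hull of pixels whose height is near z around xy: returns centre, radius, minAreaRect"""
    W=cloud(n,d); m=(abs(W[...,2]-z)<tol)&(np.hypot(W[...,0]-xy[0],W[...,1]-xy[1])<rad)&(d>0)
    P=onplane(n,np.argwhere(m)[:,::-1],z)[:,:2]
    if len(P)<8: return None
    c,r=cv2.minEnclosingCircle((P*1000).astype(np.float32))
    h=cv2.convexHull((P*1000).astype(np.float32)); cc=circ(h[:,0])
    return np.round(cc,1),np.round(c,1),round(r,1),len(P),np.round(np.median(W[m][:,2])*1000,1),cv2.minAreaRect((P*1000).astype(np.float32))
E
python3 - <<'E'
from h import *
uvs=dict(supply=(196,204,.012),takeup=(358,205,.012),flange=(130,294,.012),reel=(444,229,.026),cap=(437,296,.048),capskirt=(437,296,.024),plate=(364,285,.012),core=(290,272,.040),jar=(105,211,.05),tin=(208,279,.022))
S={n:np.load(f"pics/{n}0.npz") for n in("scene","top")}
for k,(u,v,z) in uvs.items():
    x=onplane("top",(u,v),z)[0]
    print(k,np.round(x[:2]*1000),proj("scene",x).round())
    for n in S: print("   ",n,top_face(n,S[n]["d"],x[:2],z,rad=.075 if z==.012 and k in("supply","takeup") else .05))
a=S["scene"]["p"]; cv2.imwrite("pics/crop1.png",cv2.resize(a[120:430,130:450],None,fx=1.85,fy=1.85,interpolation=2))
E
```

```text
supply [608. 183.] [[403. 204.]]
    scene (array([610.6, 179.5,  55.9]), array([611. , 179.3]), 57.9, 1137, np.float64(11.8), ((611.2294311523438, 178.17214965820312), (109.25221252441406, 113.41417694091797), 23.84006118774414))
    top (array([604.9, 179.3,  66.9]), array([604.9, 180.3]), 72.2, 1754, np.float64(13.0), ((606.8758544921875, 179.4959716796875), (121.60641479492188, 126.52959442138672), 2.4541306495666504))
takeup [ 610. -154.] [[321. 311.]]
    scene (array([ 612.8, -158.2,   64.7]), array([ 612.8, -157.6]), 70.5, 2078, np.float64(11.9), ((612.7536010742188, -157.383544921875), (100.73564147949219, 103.43025207519531), 9.952342987060547))
    top (array([ 610.3, -153.2,   69.4]), array([ 610.9, -152.2]), 73.5, 1879, np.float64(12.7), ((617.5383911132812, -150.83786010742188), (127.54761505126953, 131.51025390625), 87.7645492553711))
flange [420. 310.] [[359. 145.]]
    scene (array([422.5, 306.2,  32.9]), array([422.2, 305.7]), 34.9, 303, np.float64(11.4), ((422.6396789550781, 305.8316650390625), (62.74278259277344, 66.99918365478516), 32.045379638671875))
    top (a
[... 2490 characters left out ...]
 356.75054931640625), (40.232059478759766, 46.11729049682617), 25.959453582763672))
    top (array([585.8, 360.8,  21.5]), array([585.5, 360.7]), 22.1, 347, np.float64(51.0), ((586.1375122070312, 360.4402160644531), (40.652488708496094, 42.422237396240234), 0.8312712907791138))
tin [452. 151.] [[336. 183.]]
    scene (array([455.8, 147.4,  33. ]), array([456.3, 147.8]), 37.3, 335, np.float64(21.5), ((455.8291931152344, 149.14108276367188), (61.80186080932617, 44.997886657714844), 12.376749992370605))
    top (array([451.6, 151.2,  32.8]), array([451., 152.]), 36.2, 597, np.float64(22.6), ((451.27398681640625, 152.75477600097656), (61.799285888671875, 41.871185302734375), 13.097915649414062))
```

View pics/crop1.png

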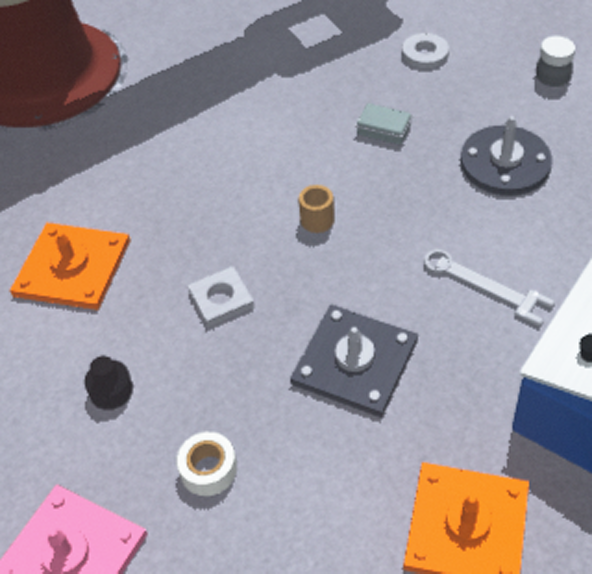

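The crop confirms it: the dark square foot is the take-up arbor, at crop (355,355). Orange and pink are decoys. Next I'll refine the arbor axes, the flange and the plate angle.

```bash
python3 - <<'E'
from h import *
from scipy.spatial.transform import Rotation as Rt
S={n:np.load(f"pics/{n}0.npz") for n in("scene","top")}
for k,x,tip in(("supply",(.609,.180),.074),("takeup",(.611,-.156),.058)):
    for n in S:
        print(k,n,"seat",top_face(n,S[n]["d"],x,.022,tol=.004,rad=.03)[:5])
        for z in(.03,.04,.05,.06):
            if z<tip:
                t=top_face(n,S[n]["d"],x,z,tol=.004,rad=.03); print("   post",z,t and t[1:4])
        t=top_face(n,S[n]["d"],x,tip-.003,tol=.005,rad=.03); print("   tip",t and t[1:5])
# bright ring/plate in top view by colour on z=.012
g=cv2.cvtColor(S["top"]["p"],cv2.COLOR_BGR2GRAY)
for k,(u,v) in dict(flange=(130,294),plate=(364,285)).items():
    w=g[v-25:v+25,u-25:u+25]; t,m=cv2.threshold(w,0,255,cv2.THRESH_OTSU)
    cs,_=cv2.findContours(m,cv2.RETR_CCOMP,cv2.CHAIN_APPROX_NONE)
    for c in cs:
        if len(c)>20:
            P=onplane("top",c[:,0]+[u-25,v-25],.012)[:,:2]*1000
            print(k,t,np.round(circ(P),1),cv2.minAreaRect(P.astype(np.float32)))
o=ctrl.get_obs();print(Rt.from_rotvec(o["tool_rot"]).as_matrix().round(3), proj("scene",o["tool_pos"]),proj("top",o["tool_pos"]))
E
```

```text
supply scene seat (array([610.1, 180.8,  20.2]), array([610.7, 181.2]), 21.4, 153, np.float64(21.7))
   post 0.03 (array([610.6, 178.9]), 8.5, 16)
   post 0.04 (array([609.4, 179. ]), 7.4, 17)
   post 0.05 (array([611.4, 178.3]), 7.6, 16)
   post 0.06 (array([609.7, 180.7]), 10.3, 17)
   tip (array([611.4, 180.6]), 8.1, 22, np.float64(69.7))
supply top seat (array([611.4, 179.2,  25.8]), array([611.4, 179.1]), 27.2, 206, np.float64(22.4))
   post 0.03 (array([606.2, 181.6]), 19.5, 28)
   post 0.04 None
   post 0.05 None
   post 0.06 (array([608.3, 182.1]), 8.1, 16)
   tip (array([606.3, 181.9]), 6.6, 29, np.float64(70.7))
takeup scene seat (array([ 612.7, -156.8,   19.9]), array([ 612.6, -157. ]), 20.8, 238, np.float64(21.9))
   post 0.03 (array([ 613.5, -157.8]), 6.8, 16)
   post 0.04 (array([ 614.9, -158.3]), 7.8, 23)
   post 0.05 (array([ 613.3, -157. ]), 7.1, 27)
   tip (array([ 612.7, -157.6]), 6.8, 28, np.float64(54.9))
takeup top seat (array([ 611.9, -158.7,   22.9]), array([ 610.4, -157.9]), 26.8, 218, np.float64(22.7))
   post 0.03 (array([ 608.4, -155.7]), 18.0, 23)
   post 0.04 None
   post 0.05 (array([ 609.9, -154.6]), 7.4, 26)
   tip (array([ 609.6, -154.3]), 6.8, 34, np.float64(53.6))
flange 130.0 [419.2 312.7  29.9] ((418.9201354980469, 313.0352783203125), (58.76984786987305, 59.39570617675781), 0.7588003277778625)
flange 130.0 [419.4 312.9  15.7] ((419.3680419921875, 312.6114501953125), (32.156349182128906, 29.57883071899414), 46.85005569458008)
plate 130.0 [ 445.4 -165.2   29.4] ((445.6423645019531, -165.4633331298828), (52.7139778137207, 52.95817565917969), 62.0045166015625)
plate 130.0 [ 445.7 -165.4   16.1] ((445.4691162109375, -165.71681213378906), (31.651405334472656, 32.02204132080078), 45.397552490234375)
[[-0.001  0.316  0.949]
 [-0.002  0.949 -0.316]
 [-1.    -0.002 -0.   ]] [[344.30065995  -5.91504917]] [[-90.81264487 426.33570738]]
```

```bash
cat > plan.py <<'E'
import sys,numpy as np
from h import ctrl
from scipy.spatial.transform import Rotation as Rt
# usage: plan.py x y z(mm, TCP) jawangle(deg) : shift (m) and turn (deg) in tool axes
x,y,z,a=map(float,sys.argv[1:5]); o=ctrl.get_obs()
R=Rt.from_rotvec(o["tool_rot"]); M=R.as_matrix()
cur=np.degrees(np.arctan2(M[1,1],M[0,1])); a=cur+((a-cur+90)%180-90)
c,s=np.cos(np.radians(a)),np.sin(np.radians(a))
T=np.array([[0,c,s],[0,s,-c],[-1,0,0]])
print("pos",np.round(np.array(o["tool_pos"])*1000,1),"jaw",round(cur,1),"->",round(a,1),"q",np.round(o["q"],2),"F",np.round(o["contact_force"],1),"open",np.round(o["opening"]*1000,1),"t",round(o["t"],2))
print("shift",np.round(M.T@(np.array([x,y,z])/1000-o["tool_pos"]),4),"turn",np.round(Rt.from_matrix(M.T@T).as_rotvec(degrees=True),2))
E
python3 plan.py 421 309.5 120 71.5
```

```text
pos [197.4 592.4 230.2] jaw 71.6 -> 71.5 q [ 1.13  0.05  1.61  0.    1.48 -0.12] F [ 0.4 -0.6 -0.1] open 85.7 t 0.1
shift [ 0.1105 -0.1975  0.3016] turn [ 0.06 -0.01  0.1 ]
```

```bash
python3 -m handwheel '[1,0.1105,-0.1975,0.3016,0,0,0, 1,0.1105,-0.1975,0.3016,0,0,0, 1,0.1105,-0.1975,0.3016,0,0,0, 1,0.1105,-0.1975,0.3016,0,0,0, 1,0.1105,-0.1975,0.3016,0,0,0, 1,0.1105,-0.1975,0.3016,0,0,0, 1,0.1105,-0.1975,0.3016,0,0,0, 1,0.1105,-0.1975,0.3016,0,0,0, 1,0.1105,-0.1975,0.3016,0,0,0, 1,0.1105,-0.1975,0.3016,0,0,0, 1,0.1105,-0.1975,0.3016,0,0,0, 1,0.1105,-0.1975,0.3016,0,0,0]' 40; python3 plan.py 421 309.5 30 71.5
python3 - <<'E'
from h import *
for n in("scene","top"):
    p,d=ctrl.get_image(n); cv2.imwrite(f"pics/{n}1.png",p); np.savez(f"pics/{n}1.npz",p=p,d=d)
a=cv2.imread("pics/scene1.png")[0:240,200:520]; b=cv2.imread("pics/top1.png")[180:420,0:320]
cv2.imwrite("pics/m1.png",np.hstack([cv2.resize(a,(400,300)),cv2.resize(b,(400,300))]))
E
```

```text
t: 1.1
tool_pos: [0.421, 0.3103, 0.1206]
tool_rot: [0.253, 1.557, -0.253]
contact_force: [-1.0, -0.3, 0.5]
opening: 0.0855
pos [421.  310.3 120.6] jaw 71.5 -> 71.5 q [ 0.49 -0.1   1.95  0.    1.29 -0.76] F [-1.  -0.3  0.5] open 85.5 t 1.1
shift [ 0.0906 -0.0008  0.0003] turn [ 0.02 -0.05  0.  ]
```

View pics/m1.png

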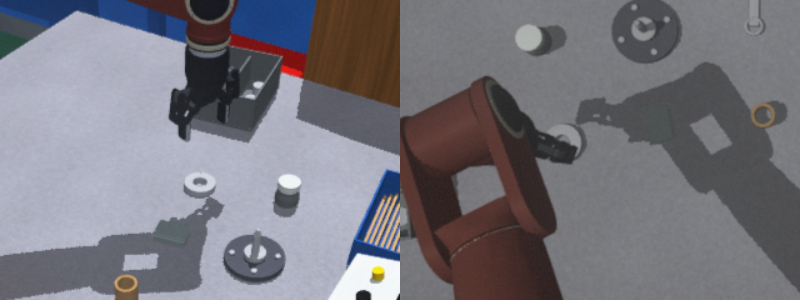

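The gripper is open above the flange; in the left panel the fingers are at (185,120). I'll read the fingertip height from depth.

```bash
python3 - <<'E'
from h import *
d=np.load("pics/scene1.npz")["d"]; W=cloud("scene",d)
m=(np.hypot(W[...,0]-.421,W[...,1]-.31)<.075)&(W[...,2]>.08)&(W[...,2]<.3)
P=W[m]*1000; P=P[P[:,2].argsort()]; print(len(P)); 
c,s=np.cos(np.radians(71.5)),np.sin(np.radians(71.5))
j=(P[:,0]-421)*c+(P[:,1]-310.3)*s
for side in(j>20,j<-20): print(np.c_[P[side],j[side]][:60:8].round(0))
E
```

```text
2349
[[444. 351. 134.  46.]
 [442. 349. 137.  44.]
 [437. 352. 139.  45.]
 [436. 350. 143.  42.]
 [449. 345. 145.  42.]
 [451. 346. 147.  44.]
 [441. 350. 150.  44.]
 [444. 349. 151.  44.]]
[[412. 262. 133. -48.]
 [419. 260. 140. -48.]
 [411. 259. 143. -51.]
 [411. 264. 146. -47.]
 [410. 257. 147. -54.]
 [418. 261. 150. -48.]
 [408. 259. 153. -52.]
 [401. 259. 155. -55.]]
```

The open tips sit 13 mm behind the TCP, so for a 64 mm grip I go to TCP z ≈ −5 mm.

```bash
python3 -m handwheel '[1,0.08,-0.001,0,0,0,0, 1,0.11,-0.001,0,0,0,0, 1,0.125,-0.001,0,0,0,0, 1,0.125,-0.001,0,0,0,0, 0.6,0.125,-0.001,0,0,0,0, 0.6,0.125,-0.001,0,0,0,0, 0.6,0.125,-0.001,0,0,0,0, 0.6,0.125,-0.001,0,0,0,0, 0.6,0.125,-0.001,0,0,0,0, 0.6,0.125,-0.001,0,0,0,0, 0.6,0.125,-0.001,0,0,0,0, 0.6,0.125,-0.001,0,0,0,0]' 40; python3 plan.py 421 309.5 80 71.5
```

```text
t: 2.2
tool_pos: [0.4226, 0.3104, -0.0015]
tool_rot: [0.255, 1.553, -0.25]
contact_force: [-1.3, 1.3, 8.3]
opening: 0.0623
pos [422.6 310.4  -1.5] jaw 71.6 -> 71.5 q [ 0.49  0.08  2.01  0.    1.05 -0.76] F [-1.3  1.3  8.3] open 62.3 t 2.2
shift [-0.0815 -0.0011 -0.001 ] turn [ 0.06  0.13 -0.2 ]
```

```bash
python3 -m handwheel '[0.5,-0.02,0,0,0,0,0, 0.5,-0.05,0,0,0,0,0, 0.5,-0.09,0,0,0,0,0, 0.5,-0.12,0,0,0,0,0, 0.5,-0.12,0,0,0,0,0, 0.5,-0.12,0,0,0,0,0]' 60; python3 plan.py 609 181 115 71.5
python3 - <<'E'
from h import *
p,d=ctrl.get_image("scene"); np.savez("pics/s2.npz",p=p,d=d)
cv2.imwrite("pics/s2.png",cv2.resize(p[40:240,260:460],(600,600)))
E
```

```text
t: 2.7
tool_pos: [0.4227, 0.31, 0.1191]
tool_rot: [0.255, 1.551, -0.25]
contact_force: [0.4, -0.2, -1.9]
opening: 0.0616
pos [422.7 310.  119.1] jaw 71.6 -> 71.5 q [ 0.49 -0.1   1.95 -0.    1.28 -0.76] F [ 0.4 -0.2 -1.9] open 61.6 t 2.7
shift [ 0.0047 -0.0635  0.2175] turn [ 0.06  0.25 -0.25]
```

View pics/s2.png

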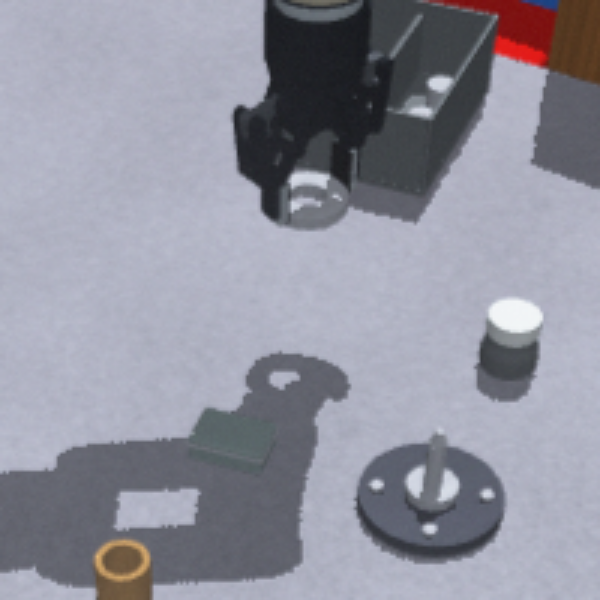

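The flange is held level, at crop (315,200). I'll check its offset from the tool.

```bash
python3 - <<'E'
from h import *
S=np.load("pics/s2.npz"); W=cloud("scene",S["d"]); b=S["p"].astype(int).sum(2)
for z in(.126,.129,.132,.135):
    m=(abs(W[...,2]-z)<.006)&(np.hypot(W[...,0]-.421,W[...,1]-.31)<.05)&(b>300)
    P=(onplane("scene",np.argwhere(m)[:,::-1],z)[:,:2]*1000).astype(np.float32); print(z,len(P),cv2.minEnclosingCircle(P),np.median(W[m],axis=0))
m=(W[...,2]>.1)&(W[...,2]<.16)&(np.hypot(W[...,0]-.421,W[...,1]-.31)<.034)&(b>300)
print(np.percentile(W[m][:,2],[1,10,30,50,70,90,99]))
E
```

```text
0.126 220 ((426.3416748046875, 311.8501892089844), 41.34770965576172) [0.43036482 0.31005561 0.12960944]
0.129 285 ((427.6264343261719, 308.22686767578125), 41.2907829284668) [0.43227865 0.31118831 0.13116189]
0.132 262 ((429.7117919921875, 304.3858642578125), 41.11605453491211) [0.43219844 0.31212107 0.13132999]
0.135 227 ((426.98114013671875, 303.5443115234375), 40.54630661010742) [0.43113715 0.31541875 0.1317239 ]
[0.11972967 0.12312959 0.12940437 0.13095531 0.13205799 0.13328207
 0.14531594]
```

```bash
python3 -m handwheel '[0.5,0.005,-0.016,0.055,0,0.1,-0.1, 0.5,0.005,-0.032,0.11,0,0.2,-0.2, 0.5,0.005,-0.048,0.165,0,0.2,-0.2, 0.5,0.005,-0.0632,0.218,0,0.2,-0.2, 0.5,0.005,-0.0632,0.2185,0,0.2,-0.2, 0.5,0.005,-0.0632,0.2185,0,0.2,-0.2, 0.5,0.005,-0.0632,0.2185,0,0.2,-0.2, 0.5,0.005,-0.0632,0.2185,0,0.2,-0.2, 0.5,0.005,-0.0632,0.2185,0,0.2,-0.2]'; python3 plan.py 610 181 40 71.5
python3 - <<'E'
from h import *
for n in("scene","top"):
    p,d=ctrl.get_image(n); np.savez(f"pics/{n}3.npz",p=p,d=d); cv2.imwrite(f"pics/{n}3.png",p)
a=cv2.imread("pics/scene3.png")[80:280,300:500]; b=cv2.imread("pics/top3.png")[100:300,100:300]
cv2.imwrite("pics/m3.png",np.hstack([cv2.resize(a,(400,400)),cv2.resize(b,(400,400))]))
E
```

```text
t: 3.5
tool_pos: [0.6064, 0.1803, 0.1086]
tool_rot: [0.25, 1.564, -0.256]
contact_force: [-0.8, 0.1, -0.5]
opening: 0.0613
pos [606.4 180.3 108.6] jaw 71.6 -> 71.5 q [ 0.17  0.18  1.69 -0.    1.28 -1.08] F [-0.8  0.1 -0.5] open 61.3 t 3.5
shift [0.0685 0.0022 0.0037] turn [ 0.07 -0.42  0.3 ]
```

View pics/m3.png

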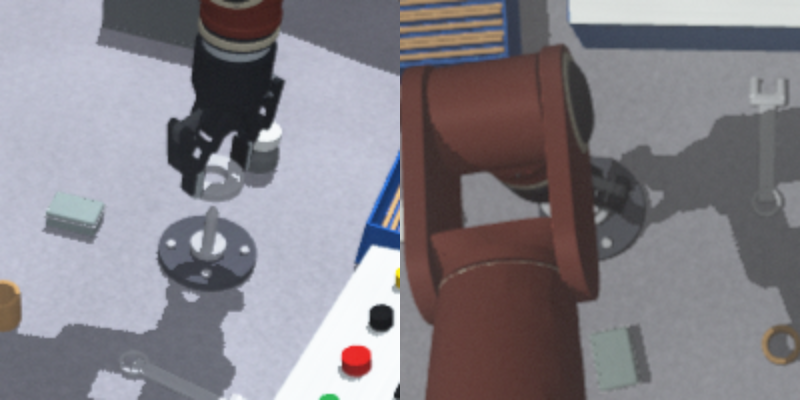

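```bash
python3 plan.py 610 181 40 71.5
python3 - <<'E'
from h import *
S=np.load("pics/scene3.npz"); b=S["p"].astype(int)
W=cloud("scene",S["d"])
# cross-check: bright flange edge: lower rim pixels
g=b.sum(2); v,u=np.argwhere((g>330)).T; 
m=(W[...,2]>.08)&(W[...,2]<.15)&(np.hypot(W[...,0]-.61,W[...,1]-.18)<.04)&(g>300)
print(m.sum(),np.percentile(W[m][:,2],[2,10,50,90]))
vs,us=np.where(m);print(us.min(),us.max(),vs.min(),vs.max())
for X in((.610,.181,.1215),(.610,.181,.074),(.606,.181,.1215)): print(proj("scene",X))
cv2.imwrite("pics/z3.png",cv2.resize(S["p"][140:240,360:460],(600,600),interpolation=2))
E
```

```text
pos [606.6 180.9 109.6] jaw 71.6 -> 71.5 q [ 0.17  0.18  1.69 -0.    1.28 -1.08] F [ 1.1  0.2 -2.3] open 61.3 t 3.6
shift [0.0696 0.0015 0.0036] turn [ 0.14 -0.33  0.26]
401 [0.11045225 0.11365255 0.12079937 0.12425218]
396 425 153 180
[[408.71531481 167.28510736]]
[[406.30733564 184.14554332]]
[[406.9905781 166.6086839]]
```

View pics/z3.png

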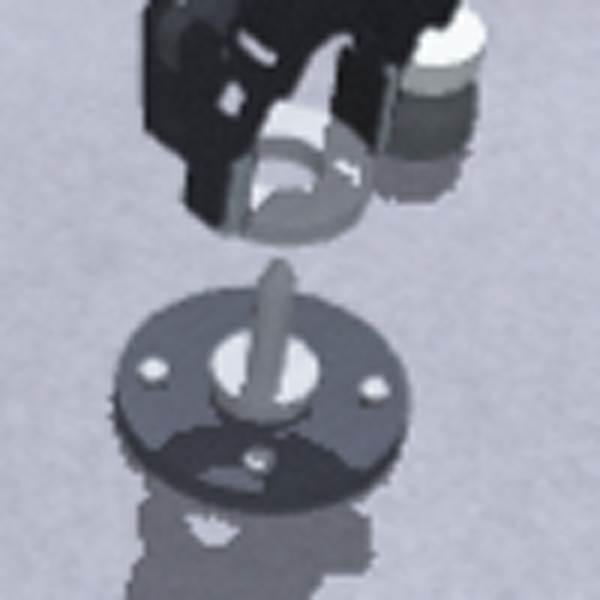

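```bash
python3 -m handwheel '[0.5,0,0.0015,0.0036,0,0,0, 0.5,0,0.0015,0.0036,0,0,0, 0.5,0.03,0.0015,0.0036,0,0,0, 0.5,0.06,0.0015,0.0036,0,0,0, 0.5,0.072,0.0015,0.0036,0,0,0, 0.5,0.072,0.0015,0.0036,0,0,0, 0.5,0.072,0.0015,0.0036,0,0,0, 0.5,0.072,0.0015,0.0036,0,0,0]'; python3 plan.py 610 181 23 71.5
```

```text
t: 4.27
tool_pos: [0.6131, 0.1807, 0.0407]
tool_rot: [0.251, 1.557, -0.254]
contact_force: [-0.4, -0.1, -0.2]
opening: 0.0616
pos [613.1 180.7  40.7] jaw 71.6 -> 71.5 q [ 0.17  0.27  1.71 -0.    1.17 -1.08] F [-0.4 -0.1 -0.2] open 61.6 t 4.27
shift [ 0.0177 -0.0006 -0.0031] turn [ 0.08 -0.06  0.12]
```

```bash
python3 -m handwheel '[0.5,0.008,0,-0.003,0,0,0, 0.5,0.016,0,-0.003,0,0,0, 0.5,0.016,0,-0.003,0,0,0, 0.5,0.016,0,-0.003,0,0,0, 0.5,0.016,0,-0.003,0,0,0, 0.5,0.016,0,-0.003,0,0,0]'; python3 plan.py 610 181 21 71.5
```

```text
t: 4.77
tool_pos: [0.6092, 0.1812, 0.0231]
tool_rot: [0.251, 1.559, -0.255]
contact_force: [0.2, -0.2, -1.8]
opening: 0.061
pos [609.2 181.2  23.1] jaw 71.6 -> 71.5 q [ 0.17  0.29  1.72 -0.    1.14 -1.08] F [ 0.2 -0.2 -1.8] open 61.0 t 4.77
shift [0.0021 0.0001 0.0008] turn [ 0.06 -0.17  0.19]
```

Lower 3 mm, release, then rise.

```bash
python3 -m handwheel '[0.5,0.002,0,0.001,0,0,0, 0.5,0.003,0,0.001,0,0,0, 0.5,0.003,0,0.001,0,0,0, 1,0.003,0,0.001,0,0,0, 1,0.003,0,0.001,0,0,0, 1,0.003,0,0.001,0,0,0, 1,0.003,0,0.001,0,0,0, 1,0.003,0,0.001,0,0,0, 1,0.003,0,0.001,0,0,0]'; python3 -m handwheel '[1,-0.02,0,0,0,0,0, 1,-0.06,0,0,0,0,0, 1,-0.10,0,0,0,0,0, 1,-0.14,0,0,0,0,0, 1,-0.14,0,0,0,0,0, 1,-0.14,0,0,0,0,0]';python3 plan.py 446 -166.7 120 62
python3 - <<'E'
from h import *
p,d=ctrl.get_image("scene"); np.savez("pics/s4.npz",p=p,d=d)
cv2.imwrite("pics/s4.png",cv2.resize(p[140:240,360:460],(600,600),interpolation=2))
print(top_face("scene",d,(.61,.18),.034,rad=.045,tol=.004)[:5])
E
```

```text
t: 5.52
tool_pos: [0.6098, 0.1809, 0.0196]
tool_rot: [0.25, 1.56, -0.255]
contact_force: [-0.3, -0.1, 0.1]
opening: 0.0853
t: 6.02
tool_pos: [0.6129, 0.1816, 0.1644]
tool_rot: [0.252, 1.552, -0.253]
contact_force: [-0.5, 0.5, -1.0]
opening: 0.085
pos [612.9 181.6 164.4] jaw 71.6 -> 62.0 q [ 0.17  0.13  1.64 -0.    1.36 -1.08] F [-0.5  0.5 -1. ] open 85.0 t 6.02
shift [ 0.0441 -0.3832 -0.0484] turn [ 9.56  0.21 -0.03]
(array([610.6, 178.9,  32.2]), array([612. , 179.4]), 33.5, 379, np.float64(33.6))
```

View pics/s4.png

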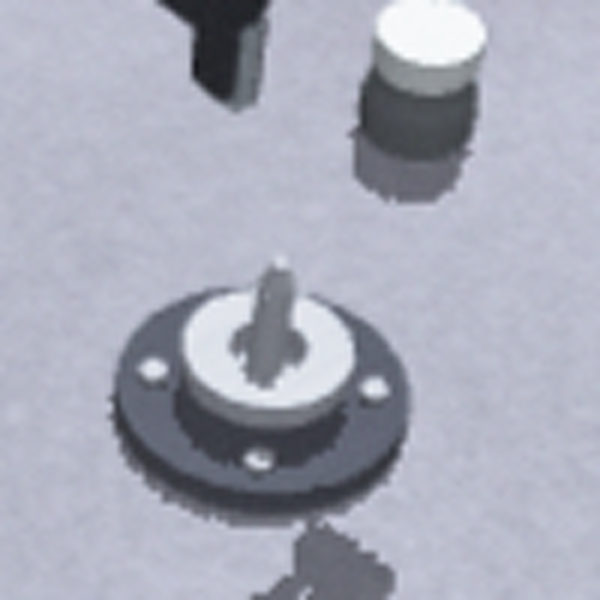

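The flange lies flat, with its top at 33.6 mm and centred on the post. The plate is next.

```bash
python3 -m handwheel '[1,0.01,-0.04,-0.005,1,0,0, 1,0.01,-0.08,-0.01,2,0,0, 1,0.01,-0.12,-0.015,3,0,0, 1,0.02,-0.16,-0.02,4,0,0, 1,0.02,-0.2,-0.025,5,0,0, 1,0.03,-0.24,-0.03,6,0,0, 1,0.04,-0.28,-0.035,8,0,0, 1,0.044,-0.32,-0.04,9,0.2,0, 1,0.044,-0.36,-0.045,9.6,0.2,0, 1,0.044,-0.3832,-0.0484,9.6,0.2,0, 1,0.044,-0.3832,-0.0484,9.6,0.2,0, 1,0.044,-0.3832,-0.0484,9.6,0.2,0]'; python3 -m handwheel '[1,0.02,0,0,0,0,0, 1,0.04,0,0,0,0,0, 1,0.04,0,0,0,0,0, 1,0.04,0,0,0,0,0, 1,0.04,0,0,0,0,0]'; python3 plan.py 446 -166.7 -1 62
```

```text
t: 7.07
tool_pos: [0.4415, -0.1673, 0.1151]
tool_rot: [0.386, 1.547, -0.387]
contact_force: [-0.4, 0.5, -0.6]
opening: 0.0853
t: 7.48
tool_pos: [0.4432, -0.1664, 0.0774]
tool_rot: [0.381, 1.544, -0.385]
contact_force: [-0.2, -0.1, -0.5]
opening: 0.0853
pos [ 443.2 -166.4   77.4] jaw 62.0 -> 62.0 q [-0.51 -0.16  2.09 -0.    1.22 -1.6 ] F [-0.2 -0.1 -0.5] open 85.3 t 7.48
shift [0.0784 0.0014 0.0031] turn [ 0.04 -0.39  0.24]
```

```bash
python3 -m handwheel '[1,0.03,0.001,0.003,0,-0.4,0, 1,0.06,0.001,0.003,0,-0.4,0, 1,0.078,0.001,0.003,0,-0.4,0, 1,0.078,0.001,0.003,0,-0.4,0, 1,0.078,0.001,0.003,0,-0.4,0, 0.5,0.078,0.001,0.003,0,-0.4,0, 0.5,0.078,0.001,0.003,0,-0.4,0, 0.5,0.078,0.001,0.003,0,-0.4,0, 0.5,0.078,0.001,0.003,0,-0.4,0, 0.5,0.078,0.001,0.003,0,-0.4,0, 0.5,0.078,0.001,0.003,0,-0.4,0, 0.5,0.078,0.001,0.003,0,-0.4,0]' 60; python3 plan.py 446 -166.7 100 62
python3 -m handwheel '[0.5,-0.02,0,0,0,0,0, 0.5,-0.05,0,0,0,0,0, 0.5,-0.09,0,0,0,0,0, 0.5,-0.12,0,0,0,0,0, 0.5,-0.12,0,0,0,0,0, 0.5,-0.12,0,0,0,0,0, 0.5,-0.12,0,0,0,0,0, 0.5,-0.12,0,0,0,0,0]';python3 plan.py 611.3 -156 115 62
python3 - <<'E'
from h import *
p,d=ctrl.get_image("scene"); np.savez("pics/s5.npz",p=p,d=d)
cv2.imwrite("pics/s5.png",cv2.resize(p[180:340,190:350],(600,600),interpolation=2))
E
```

```text
t: 8.48
tool_pos: [0.4475, -0.1688, 0.0019]
tool_rot: [0.379, 1.532, -0.388]
contact_force: [-0.9, 0.0, 6.3]
opening: 0.0519
pos [ 447.5 -168.8    1.9] jaw 62.0 -> 62.0 q [-0.51 -0.03  2.12 -0.    1.05 -1.59] F [-0.9  0.   6.3] open 51.9 t 8.48
shift [-0.0981  0.0008 -0.0018] turn [-0.04  0.3   0.24]
t: 9.15
tool_pos: [0.4445, -0.1666, 0.1176]
tool_rot: [0.381, 1.54, -0.387]
contact_force: [0.5, 0.0, -1.5]
opening: 0.0521
pos [ 444.5 -166.6  117.6] jaw 62.0 -> 62.0 q [-0.51 -0.22  2.06 -0.    1.3  -1.59] F [ 0.5  0.  -1.5] open 52.1 t 9.15
shift [0.0019 0.0878 0.1423] turn [-0.04 -0.14  0.24]
```

View pics/s5.png

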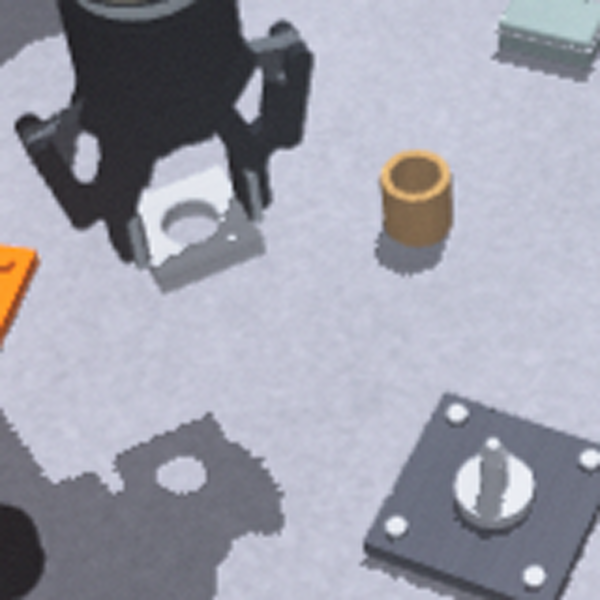

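The plate is held squarely, at crop (200,225).

```bash
python3 -m handwheel '[0.5,0,0.02,0.035,0,0,0, 0.5,0,0.045,0.07,0,0,0, 0.5,0,0.065,0.105,0,0,0, 0.5,0,0.08,0.13,0,0,0, 0.5,0.002,0.0875,0.141,0,0,0.2, 0.5,0.002,0.0875,0.141,0,0,0.2, 0.5,0.002,0.0875,0.141,0,0,0.2, 0.5,0.002,0.0875,0.141,0,0,0.2, 0.5,0.002,0.0875,0.141,0,0,0.2, 0.5,0.002,0.0875,0.141,0,0,0.2, 0.5,0.002,0.0875,0.141,0,0,0.2, 0.5,0.002,0.0875,0.141,0,0,0.2]'; python3 plan.py 611.3 -156 40 62
python3 - <<'E'
from h import *
p,d=ctrl.get_image("scene"); np.savez("pics/s6.npz",p=p,d=d)
cv2.imwrite("pics/s6.png",cv2.resize(p[230:350,260:380],(600,600),interpolation=2))
print(proj("scene",[(.6113,-.156,.058),(.6113,-.156,.125)]))
E
```

```text
t: 10.2
tool_pos: [0.6108, -0.1565, 0.1173]
tool_rot: [0.383, 1.536, -0.385]
contact_force: [0.3, -0.8, -0.8]
opening: 0.0517
pos [ 610.8 -156.5  117.3] jaw 61.9 -> 62.0 q [-0.37  0.16  1.7  -0.    1.29 -1.45] F [ 0.3 -0.8 -0.8] open 51.7 t 10.2
shift [0.0773 0.0007 0.0002] turn [-0.06  0.06  0.04]
[[320.76646072 298.06272969]
 [320.03962193 275.74160147]]
```

View pics/s6.png

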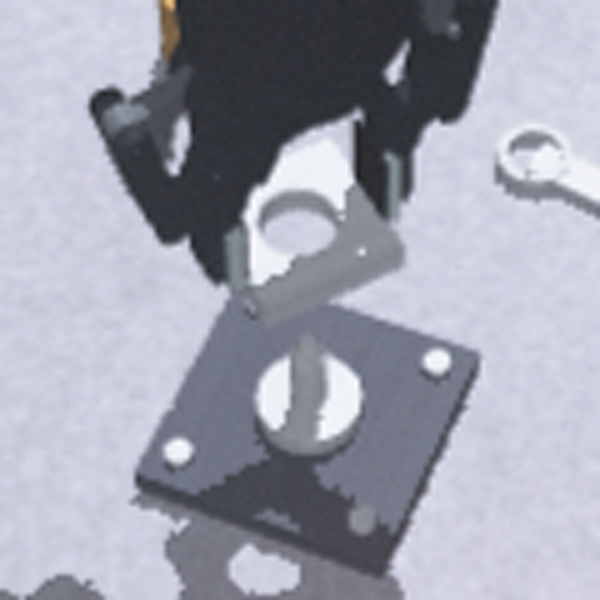

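Bore and post line up to within about 1 px. Lower, release and rise.

```bash
python3 -m handwheel '[0.5,0.03,0.0007,0,0,0,0, 0.5,0.06,0.0007,0,0,0,0, 0.5,0.08,0.0007,0,0,0,0, 0.5,0.09,0.0007,0,0,0,0, 0.5,0.093,0.0007,0,0,0,0, 0.5,0.093,0.0007,0,0,0,0, 0.5,0.093,0.0007,0,0,0,0, 0.5,0.093,0.0007,0,0,0,0, 0.5,0.093,0.0007,0,0,0,0]'; python3 plan.py 611.3 -156 24 62
```

```text
t: 11.0
tool_pos: [0.6119, -0.156, 0.0246]
tool_rot: [0.383, 1.535, -0.384]
contact_force: [0.9, 0.5, -1.7]
opening: 0.0517
pos [ 611.9 -156.    24.6] jaw 62.0 -> 62.0 q [-0.37  0.27  1.74 -0.    1.13 -1.45] F [ 0.9  0.5 -1.7] open 51.7 t 11.0
shift [ 0.0006 -0.0003 -0.0005] turn [-0.04  0.1   0.04]
```

```bash
python3 -m handwheel '[0.5,0.002,0,0,0,0,0, 0.5,0.002,0,0,0,0,0, 1,0.002,0,0,0,0,0, 1,0.002,0,0,0,0,0, 1,0.002,0,0,0,0,0, 1,0.002,0,0,0,0,0, 1,0.002,0,0,0,0,0, 1,-0.02,0,0,0,0,0, 1,-0.06,0,0,0,0,0, 1,-0.1,0,0,0,0,0, 1,-0.14,0,0,0,0,0, 1,-0.14,0,0,0,0,0]'; python3 plan.py 468.5 -18 130 62
python3 - <<'E'
from h import *
p,d=ctrl.get_image("scene"); np.savez("pics/s7.npz",p=p,d=d)
cv2.imwrite("pics/s7.png",cv2.resize(p[230:350,260:380],(600,600),interpolation=2))
print(top_face("scene",d,(.612,-.157),.034,rad=.045,tol=.004))
E
```

```text
t: 12.0
tool_pos: [0.6166, -0.1575, 0.1751]
tool_rot: [0.38, 1.519, -0.385]
contact_force: [1.5, -0.8, 2.4]
opening: 0.0854
pos [ 616.6 -157.5  175.1] jaw 62.0 -> 62.0 q [-0.37  0.11  1.65 -0.    1.37 -1.45] F [ 1.5 -0.8  2.4] open 85.4 t 12.0
shift [ 0.0417  0.0535 -0.197 ] turn [-0.03  1.   -0.07]
(array([ 612. , -154.4,   35.9]), array([ 611.2, -155.1]), 38.1, 615, np.float64(33.7), ((611.5224609375, -155.94288635253906), (55.586517333984375, 56.88368606567383), 61.73473358154297))
```

View pics/s7.png

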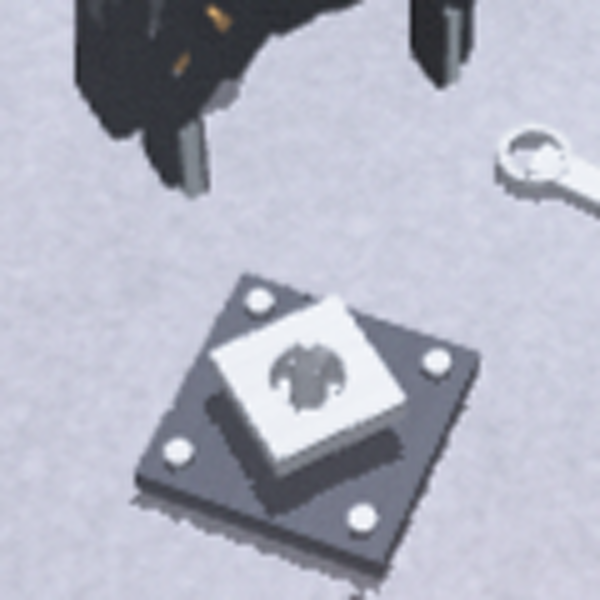

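The plate is seated flat, with its top at 33.7 mm. Next is the core.

```bash
python3 -m handwheel '[1,0,0.01,-0.035,0,0,0, 1,0.01,0.02,-0.07,0,0,0, 1,0.015,0.03,-0.11,0,0,0, 1,0.02,0.04,-0.15,0,0,0, 1,0.03,0.05,-0.18,0,0,0, 1,0.04,0.0535,-0.197,0,0,0, 1,0.04,0.0535,-0.197,0,0,0, 1,0.04,0.0535,-0.197,0,0,0, 1,0.04,0.0535,-0.197,0,0,0, 1,0.04,0.0535,-0.197,0,0,0, 1,0.04,0.0535,-0.197,0,0,0]'; python3 plan.py 468.5 -18 11 62
```

```text
t: 12.97
tool_pos: [0.4639, -0.0167, 0.1245]
tool_rot: [0.384, 1.535, -0.385]
contact_force: [0.7, -0.1, 0.6]
opening: 0.0853
pos [463.9 -16.7 124.5] jaw 61.9 -> 62.0 q [-0.2  -0.26  2.08 -0.    1.31 -1.28] F [ 0.7 -0.1  0.6] open 85.3 t 12.97
shift [0.1135 0.0011 0.0044] turn [-0.1   0.1   0.03]
```

```bash
python3 -m handwheel '[1,0.03,0.001,0.0045,0,0,0, 1,0.07,0.001,0.0045,0,0,0, 1,0.1,0.001,0.0045,0,0,0, 1,0.1135,0.001,0.0045,0,0,0, 1,0.1135,0.001,0.0045,0,0,0, 0.3,0.1135,0.001,0.0045,0,0,0, 0.3,0.1135,0.001,0.0045,0,0,0, 0.3,0.1135,0.001,0.0045,0,0,0, 0.3,0.1135,0.001,0.0045,0,0,0, 0.3,0.1135,0.001,0.0045,0,0,0, 0.3,0.1135,0.001,0.0045,0,0,0, 0.3,0.1135,0.001,0.0045,0,0,0]' 40; python3 plan.py 468.5 -18 11 62
python3 -m handwheel '[0.3,-0.01,0,0,0,0,0, 0.3,-0.04,0,0,0,0,0, 0.3,-0.08,0,0,0,0,0, 0.3,-0.1,0,0,0,0,0, 0.3,-0.1,0,0,0,0,0, 0.3,-0.1,0,0,0,0,0, 0.3,-0.1,0,0,0,0,0]'; python3 plan.py 611.3 -156 112 62
python3 - <<'E'
from h import *
p,d=ctrl.get_image("scene"); np.savez("pics/s8.npz",p=p,d=d)
cv2.imwrite("pics/s8.png",cv2.resize(p[120:280,230:390],(600,600),interpolation=2))
E
```

```text
t: 13.97
tool_pos: [0.4692, -0.0177, 0.0125]
tool_rot: [0.383, 1.532, -0.384]
contact_force: [-0.8, 0.3, 6.4]
opening: 0.0396
pos [469.2 -17.7  12.5] jaw 62.0 -> 62.0 q [-0.2  -0.07  2.13 -0.    1.08 -1.28] F [-0.8  0.3  6.4] open 39.6 t 13.97
shift [ 0.0015 -0.0006 -0.0004] turn [-0.03  0.27 -0.01]
t: 14.55
tool_pos: [0.4664, -0.0169, 0.1095]
tool_rot: [0.383, 1.538, -0.384]
contact_force: [-0.3, -0.2, -1.4]
opening: 0.0393
pos [466.4 -16.9 109.5] jaw 62.0 -> 62.0 q [-0.2  -0.23  2.09 -0.    1.29 -1.28] F [-0.3 -0.2 -1.4] open 39.3 t 14.55
shift [-0.0025 -0.0546  0.1933] turn [-0.03 -0.04  0.07]
```

View pics/s8.png

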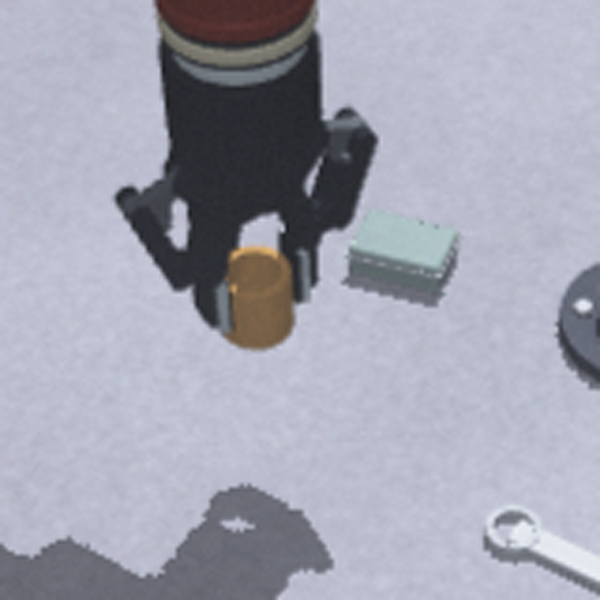

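```bash
python3 -m handwheel '[0.3,0,-0.01,0.035,0,0,0, 0.3,0,-0.02,0.07,0,0,0, 0.3,0,-0.03,0.11,0,0,0, 0.3,0,-0.04,0.15,0,0,0, 0.3,0,-0.05,0.18,0,0,0, 0.3,-0.002,-0.0546,0.1915,0,0,0, 0.3,-0.002,-0.0546,0.1915,0,0,0, 0.3,-0.002,-0.0546,0.1915,0,0,0, 0.3,-0.002,-0.0546,0.1915,0,0,0, 0.3,-0.002,-0.0546,0.1915,0,0,0, 0.3,-0.002,-0.0546,0.1915,0,0,0, 0.3,-0.002,-0.0546,0.1915,0,0,0]'; python3 plan.py 611.3 -156 48 62
python3 - <<'E'
from h import *
p,d=ctrl.get_image("scene"); np.savez("pics/s9.npz",p=p,d=d)
cv2.imwrite("pics/s9.png",cv2.resize(p[230:350,260:380],(600,600),interpolation=2))
print(proj("scene",[(.6113,-.156,.098),(.6113,-.156,.138)]))
E
```

```text
t: 15.6
tool_pos: [0.61, -0.1545, 0.1124]
tool_rot: [0.382, 1.537, -0.384]
contact_force: [0.7, 0.0, -0.8]
opening: 0.0384
pos [ 610.  -154.5  112.4] jaw 62.0 -> 62.0 q [-0.37  0.16  1.7  -0.    1.28 -1.45] F [ 0.7  0.  -0.8] open 38.4 t 15.6
shift [ 0.0644 -0.0007  0.0018] turn [0.01 0.02 0.05]
[[320.34218935 285.03340907]
 [319.88897174 271.11515279]]
```

View pics/s9.png

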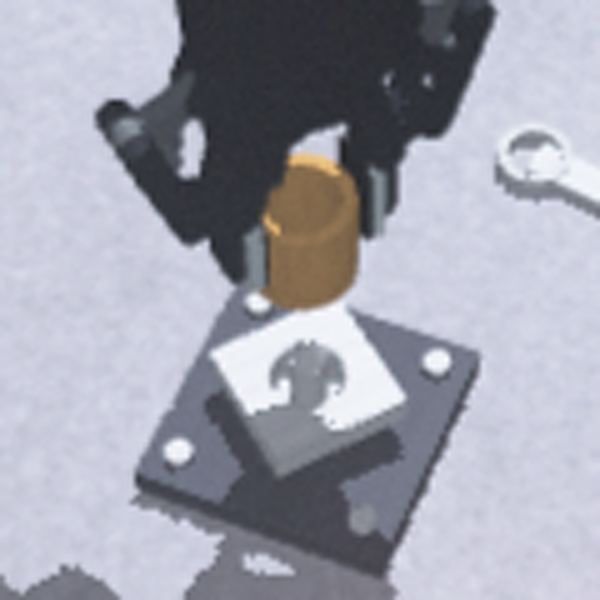

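```bash
python3 -m handwheel '[0.3,0.02,-0.001,0,0,0,0, 0.3,0.04,-0.001,0,0,0,0, 0.3,0.055,-0.001,0,0,0,0, 0.3,0.064,-0.001,0,0,0,0, 0.3,0.064,-0.001,0,0,0,0, 0.3,0.064,-0.001,0,0,0,0, 0.3,0.064,-0.001,0,0,0,0, 0.3,0.064,-0.001,0,0,0,0]'; python3 plan.py 611.3 -156 46.5 62
```

```text
t: 16.32
tool_pos: [0.6104, -0.1564, 0.0489]
tool_rot: [0.383, 1.535, -0.384]
contact_force: [0.1, 0.1, -0.3]
opening: 0.0392
pos [ 610.4 -156.4   48.9] jaw 62.0 -> 62.0 q [-0.37  0.24  1.73 -0.    1.17 -1.45] F [ 0.1  0.1 -0.3] open 39.2 t 16.32
shift [0.0024 0.0007 0.0006] turn [-0.03  0.08  0.04]
```

```bash
python3 -m handwheel '[0.3,0.003,0,0,0,0,0, 0.3,0.003,0,0,0,0,0, 0.3,0.003,0,0,0,0,0, 1,0.003,0,0,0,0,0, 1,0.003,0,0,0,0,0, 1,0.003,0,0,0,0,0, 1,0.003,0,0,0,0,0, 1,0.003,0,0,0,0,0, 1,0.003,0,0,0,0,0, 1,0.003,0,0,0,0,0]'; python3 -m handwheel '[1,-0.02,0,0,0,0,0, 1,-0.05,0,0,0,0,0, 1,-0.09,0,0,0,0,0, 1,-0.12,0,0,0,0,0, 1,-0.12,0,0,0,0,0]'; python3 plan.py 561.6 -331 120 62
python3 - <<'E'
from h import *
p,d=ctrl.get_image("scene"); np.savez("pics/s10.npz",p=p,d=d)
cv2.imwrite("pics/s10.png",cv2.resize(p[230:350,260:380],(600,600),interpolation=2))
print(top_face("scene",d,(.612,-.157),.074,rad=.03,tol=.004)[:5])
print(top_face("scene",d,(.562,-.331),.026,rad=.04,tol=.004)[:5])
E
```

```text
t: 17.15
tool_pos: [0.61, -0.1563, 0.0454]
tool_rot: [0.383, 1.536, -0.384]
contact_force: [1.0, -0.3, 0.5]
opening: 0.0852
t: 17.57
tool_pos: [0.6144, -0.1577, 0.1748]
tool_rot: [0.381, 1.522, -0.385]
contact_force: [1.1, -0.8, 0.7]
opening: 0.0852
pos [ 614.4 -157.7  174.8] jaw 62.0 -> 62.0 q [-0.37  0.1   1.65 -0.    1.37 -1.45] F [ 1.1 -0.8  0.7] open 85.2 t 17.57
shift [ 0.0552 -0.1778  0.034 ] turn [-0.03  0.85 -0.05]
(array([ 610.9, -156.8,   19.9]), array([ 610.9, -156.8]), 20.4, 184, np.float64(73.5))
(array([ 562.5, -331.8,   26.7]), array([ 562.4, -331.6]), 27.2, 544, np.float64(25.5))
```

View pics/s10.png

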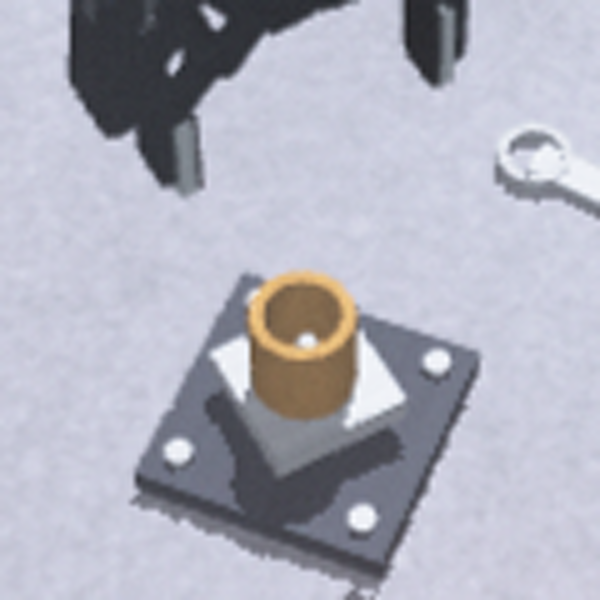

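The core is seated (top 73.5 mm, 2 mm off axis). Next is the reel.

```bash
python3 -m handwheel '[1,0.01,-0.04,0.008,0,0,0, 1,0.02,-0.08,0.016,0,0,0, 1,0.03,-0.12,0.024,0,0,0, 1,0.045,-0.16,0.03,0,0,0, 1,0.055,-0.1778,0.0355,0,0,0, 1,0.055,-0.1778,0.0355,0,0,0, 1,0.055,-0.1778,0.0355,0,0,0, 1,0.055,-0.1778,0.0355,0,0,0, 1,0.055,-0.1778,0.0355,0,0,0, 1,0.055,-0.1778,0.0355,0,0,0]'; python3 plan.py 561.6 -331 5 62
```

```text
t: 18.45
tool_pos: [0.5587, -0.3287, 0.1113]
tool_rot: [0.381, 1.535, -0.383]
contact_force: [-0.2, 0.2, 0.1]
opening: 0.0857
pos [ 558.7 -328.7  111.3] jaw 62.1 -> 62.0 q [-0.65  0.2   1.66 -0.    1.28 -1.73] F [-0.2  0.2  0.1] open 85.7 t 18.45
shift [ 0.1063 -0.0005  0.0035] turn [0.07 0.09 0.05]
```

```bash
python3 -m handwheel '[1,0.03,-0.0005,0.0035,0,0,0, 1,0.07,-0.0005,0.0035,0,0,0, 1,0.095,-0.0005,0.0035,0,0,0, 1,0.106,-0.0005,0.0035,0,0,0, 1,0.106,-0.0005,0.0035,0,0,0, 0.4,0.106,-0.0005,0.0035,0,0,0, 0.4,0.106,-0.0005,0.0035,0,0,0, 0.4,0.106,-0.0005,0.0035,0,0,0, 0.4,0.106,-0.0005,0.0035,0,0,0, 0.4,0.106,-0.0005,0.0035,0,0,0, 0.4,0.106,-0.0005,0.0035,0,0,0, 0.4,0.106,-0.0005,0.0035,0,0,0]' 50; python3 plan.py 561.6 -331 5 62
python3 -m handwheel '[0.4,-0.01,0,0,0,0,0, 0.4,-0.04,0,0,0,0,0, 0.4,-0.08,0,0,0,0,0, 0.4,-0.12,0,0,0,0,0, 0.4,-0.14,0,0,0,0,0, 0.4,-0.14,0,0,0,0,0, 0.4,-0.14,0,0,0,0,0, 0.4,-0.14,0,0,0,0,0]'; python3 plan.py 609 181 145 62
python3 - <<'E'
from h import *
p,d=ctrl.get_image("scene"); np.savez("pics/s11.npz",p=p,d=d)
cv2.imwrite("pics/s11.png",cv2.resize(p[220:380,170:330],(600,600),interpolation=2))
E
```

```text
t: 19.45
tool_pos: [0.563, -0.3336, 0.0084]
tool_rot: [0.381, 1.531, -0.386]
contact_force: [0.2, 0.3, 6.4]
opening: 0.0526
pos [ 563.  -333.6    8.4] jaw 62.0 -> 62.0 q [-0.65  0.34  1.68 -0.    1.11 -1.73] F [0.2 0.3 6.4] open 52.6 t 19.45
shift [ 0.0034  0.0016 -0.0024] turn [-0.04  0.38  0.09]
t: 20.12
tool_pos: [0.5601, -0.3315, 0.1441]
tool_rot: [0.383, 1.537, -0.384]
contact_force: [-0.3, -0.3, -1.7]
opening: 0.0525
pos [ 560.1 -331.5  144.1] jaw 62.0 -> 62.0 q [-0.65  0.18  1.63 -0.    1.34 -1.73] F [-0.3 -0.3 -1.7] open 52.5 t 20.12
shift [-0.0011  0.4753 -0.1978] turn [-0.04 -0.03  0.04]
```

View pics/s11.png

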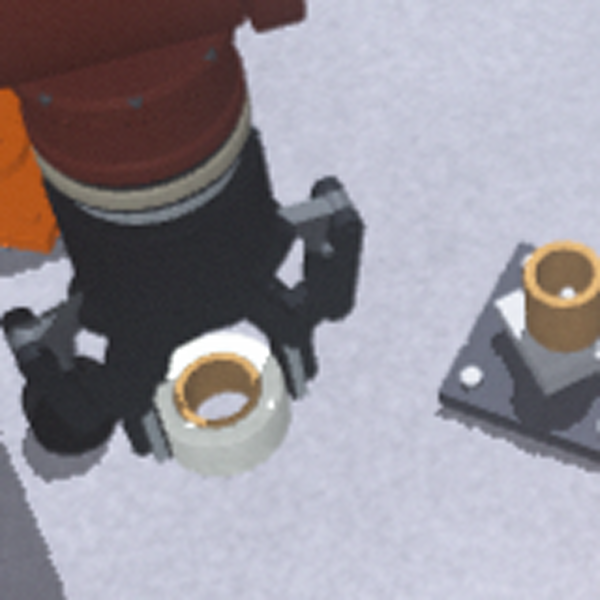

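```bash
python3 -m handwheel '[0.4,0,0.035,-0.015,0,0,0, 0.4,0,0.07,-0.03,0,0,0, 0.4,0,0.105,-0.044,0,0,0, 0.4,0,0.14,-0.058,0,0,0, 0.4,0,0.175,-0.073,0,0,0, 0.4,0,0.21,-0.087,0,0,0, 0.4,0,0.245,-0.102,0,0,0, 0.4,0,0.28,-0.117,0,0,0, 0.4,0,0.315,-0.131,0,0,0, 0.4,0,0.35,-0.146,0,0,0, 0.4,0,0.385,-0.16,0,0,0, 0.4,0,0.415,-0.173,0,0,0]'; python3 -m handwheel '[0.4,0,0.03,-0.0125,0,0,0, 0.4,0,0.05,-0.021,0,0,0, 0.4,0,0.06,-0.0248,0,0,0, 0.4,0,0.06,-0.0248,0,0,0, 0.4,0,0.06,-0.0248,0,0,0, 0.4,0,0.06,-0.0248,0,0,0, 0.4,0,0.06,-0.0248,0,0,0]';python3 plan.py 609 181 110 62
```

```text
t: 21.17
tool_pos: [0.6015, 0.118, 0.1417]
tool_rot: [0.382, 1.54, -0.385]
contact_force: [0.9, 0.3, -0.7]
opening: 0.0524
t: 21.75
tool_pos: [0.6093, 0.1788, 0.1438]
tool_rot: [0.384, 1.536, -0.386]
contact_force: [0.3, -0.1, 0.0]
opening: 0.0522
pos [609.3 178.8 143.8] jaw 61.9 -> 62.0 q [ 0.17  0.14  1.67 -0.    1.33 -0.91] F [ 0.3 -0.1  0. ] open 52.2 t 21.75
shift [ 0.0338  0.0019 -0.0013] turn [-0.14  0.01  0.09]
```

```bash
python3 -m handwheel '[0.4,0.015,0.002,-0.001,0,0,0, 0.4,0.034,0.002,-0.001,0,0,0, 0.4,0.034,0.002,-0.001,0,0,0, 0.4,0.034,0.002,-0.001,0,0,0, 0.4,0.034,0.002,-0.001,0,0,0]';python3 plan.py 609 181 44 62
python3 - <<'E'
from h import *
p,d=ctrl.get_image("scene"); np.savez("pics/s12.npz",p=p,d=d)
cv2.imwrite("pics/s12.png",cv2.resize(p[130:250,350:470],(600,600),interpolation=2))
print(proj("scene",[(.609,.181,.074),(.609,.181,.102),(.609,.181,.128)]))
E
```

```text
t: 22.17
tool_pos: [0.6095, 0.1822, 0.1101]
tool_rot: [0.383, 1.536, -0.385]
contact_force: [-0.1, -0.4, -0.5]
opening: 0.0522
pos [609.5 182.2 110.1] jaw 61.9 -> 62.0 q [ 0.17  0.18  1.69 -0.    1.28 -0.91] F [-0.1 -0.4 -0.5] open 52.2 t 22.17
shift [ 0.0661 -0.0012  0.0001] turn [-0.07  0.03  0.05]
[[405.89034371 183.97610564]
 [407.28223204 174.17073645]
 [408.62358593 164.72136487]]
```

View pics/s12.png

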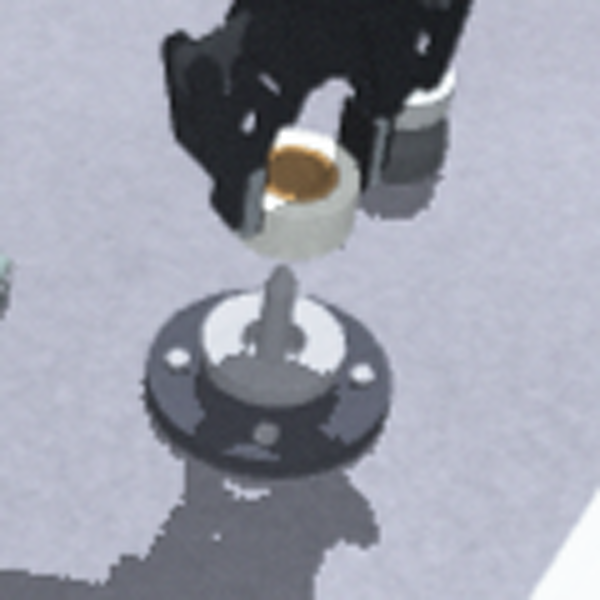

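The bore is over the post tip to within about 2 mm. Lower.

```bash
python3 -m handwheel '[0.4,0.02,-0.001,-0.001,0,0,0, 0.4,0.04,-0.001,-0.001,0,0,0, 0.4,0.055,-0.001,-0.001,0,0,0, 0.4,0.065,-0.001,-0.001,0,0,0, 0.4,0.065,-0.001,-0.001,0,0,0, 0.4,0.065,-0.001,-0.001,0,0,0, 0.4,0.065,-0.001,-0.001,0,0,0, 0.4,0.065,-0.001,-0.001,0,0,0]'; python3 plan.py 609 181 42 62
```

```text
t: 22.88
tool_pos: [0.6089, 0.1822, 0.0464]
tool_rot: [0.383, 1.534, -0.384]
contact_force: [-0.6, -0.5, -0.3]
opening: 0.0521
pos [608.9 182.2  46.4] jaw 62.0 -> 62.0 q [ 0.17  0.25  1.72 -0.    1.17 -0.91] F [-0.6 -0.5 -0.3] open 52.1 t 22.88
shift [ 0.0044 -0.001   0.0006] turn [-0.04  0.12 -0.02]
```

```bash
python3 -m handwheel '[0.4,0.004,-0.001,0,0,0,0, 0.4,0.004,-0.001,0,0,0,0, 0.4,0.004,-0.001,0,0,0,0, 1,0.004,-0.001,0,0,0,0, 1,0.004,-0.001,0,0,0,0, 1,0.004,-0.001,0,0,0,0, 1,0.004,-0.001,0,0,0,0, 1,0.004,-0.001,0,0,0,0, 1,0.004,-0.001,0,0,0,0, 1,0.004,-0.001,0,0,0,0]'; python3 -m handwheel '[1,-0.02,0,0,0,0,0, 1,-0.05,0,0,0,0,0, 1,-0.09,0,0,0,0,0, 1,-0.12,0,0,0,0,0, 1,-0.12,0,0,0,0,0, 1,-0.12,0,0,0,0,0]'; python3 plan.py 424.5 -317 180 62
python3 - <<'E'
from h import *
p,d=ctrl.get_image("scene"); np.savez("pics/s13.npz",p=p,d=d)
cv2.imwrite("pics/s13.png",cv2.resize(p[130:250,350:470],(600,600),interpolation=2))
print(top_face("scene",d,(.61,.18),.060,rad=.035,tol=.004)[:5])
print(top_face("scene",d,(.4255,-.3175),.048,rad=.03,tol=.004)[:5])
E
```

```text
t: 23.72
tool_pos: [0.6075, 0.1811, 0.041]
tool_rot: [0.383, 1.536, -0.384]
contact_force: [-0.4, -0.4, 0.1]
opening: 0.0857
t: 24.22
tool_pos: [0.6095, 0.1816, 0.1647]
tool_rot: [0.384, 1.53, -0.382]
contact_force: [-0.7, 0.2, -0.3]
opening: 0.0854
pos [609.5 181.6 164.7] jaw 62.0 -> 62.0 q [ 0.17  0.12  1.65 -0.    1.36 -0.91] F [-0.7  0.2 -0.3] open 85.4 t 24.22
shift [-0.0165 -0.527   0.0712] turn [-0.03  0.32 -0.17]
(array([608.7, 179.3,  27.2]), array([609.6, 179.1]), 28.9, 281, np.float64(59.5))
(array([ 425.9, -317.5,   12. ]), array([ 426. , -318.1]), 13.4, 120, np.float64(47.4))
```

View pics/s13.png

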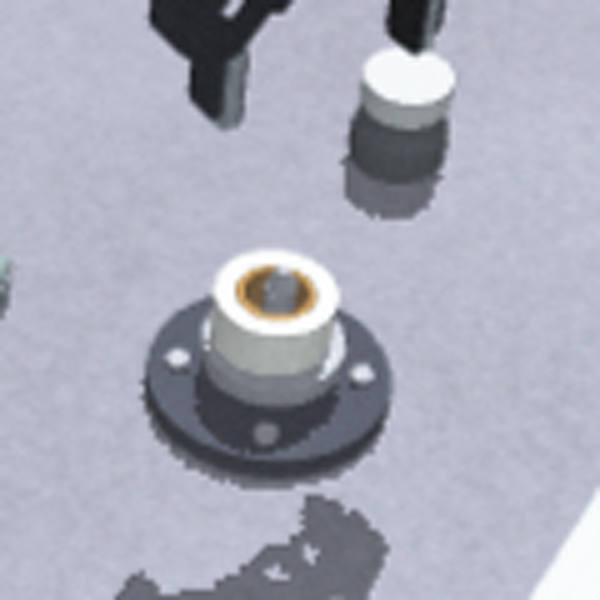

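The reel is seated (top 59.5 mm). The cap is next.

```bash
python3 -m handwheel '[1,0,-0.04,0.0055,0,0,0, 1,0,-0.08,0.011,0,0,0, 1,0,-0.12,0.016,0,0,0, 1,0,-0.16,0.022,0,0,0, 1,0,-0.2,0.027,0,0,0, 1,0,-0.24,0.032,0,0,0, 1,0,-0.28,0.038,0,0,0, 1,0,-0.32,0.043,0,0,0, 1,0,-0.36,0.049,0,0,0, 1,0,-0.4,0.054,0,0,0, 1,0,-0.44,0.059,0,0,0, 1,0,-0.47,0.064,0,0,0]'; python3 -m handwheel '[0.6,0.02,-0.03,0.004,0,0,0, 0.6,0.04,-0.05,0.007,0,0,0, 0.6,0.06,-0.057,0.0075,0,0,0, 0.6,0.06,-0.057,0.0075,0,0,0, 0.6,0.06,-0.057,0.0075,0,0,0, 0.6,0.06,-0.057,0.0075,0,0,0, 0.6,0.06,-0.057,0.0075,0,0,0, 0.6,0.06,-0.057,0.0075,0,0,0]'; python3 plan.py 424.5 -317 27.5 62
```

```text
t: 25.27
tool_pos: [0.4406, -0.2652, 0.1592]
tool_rot: [0.385, 1.54, -0.385]
contact_force: [0.5, -0.3, -0.1]
opening: 0.0857
t: 25.93
tool_pos: [0.424, -0.3174, 0.103]
tool_rot: [0.381, 1.534, -0.384]
contact_force: [0.2, -0.7, 0.7]
opening: 0.051
pos [ 424.  -317.4  103. ] jaw 62.0 -> 62.0 q [-0.78 -0.06  1.95 -0.    1.25 -1.87] F [ 0.2 -0.7  0.7] open 51.0 t 25.93
shift [ 0.0755  0.0007 -0.    ] turn [0.04 0.16 0.08]
```

```bash
python3 -m handwheel '[0.6,0.03,0,0,0,0,0, 0.6,0.055,0,0,0,0,0, 0.6,0.075,0,0,0,0,0, 0.6,0.075,0,0,0,0,0, 0.6,0.075,0,0,0,0,0, 0.1,0.075,0,0,0,0,0, 0.1,0.075,0,0,0,0,0, 0.1,0.075,0,0,0,0,0, 0.1,0.075,0,0,0,0,0, 0.1,0.075,0,0,0,0,0, 0.1,0.075,0,0,0,0,0, 0.1,0.075,0,0,0,0,0]' 50; python3 plan.py 424.5 -317 27.5 62
python3 -m handwheel '[0.1,-0.01,0,0,0,0,0, 0.1,-0.04,0,0,0,0,0, 0.1,-0.08,0,0,0,0,0, 0.1,-0.12,0,0,0,0,0, 0.1,-0.15,0,0,0,0,0, 0.1,-0.15,0,0,0,0,0, 0.1,-0.15,0,0,0,0,0, 0.1,-0.15,0,0,0,0,0]'; python3 plan.py 609 181 175 62
python3 - <<'E'
from h import *
p,d=ctrl.get_image("scene"); np.savez("pics/s14.npz",p=p,d=d)
cv2.imwrite("pics/s14.png",cv2.resize(p[200:360,110:270],(600,600),interpolation=2))
E
```

```text
t: 26.93
tool_pos: [0.4245, -0.3189, 0.0291]
tool_rot: [0.381, 1.532, -0.386]
contact_force: [0.7, 1.2, 7.0]
opening: 0.0219
pos [ 424.5 -318.9   29.1] jaw 62.0 -> 62.0 q [-0.78  0.05  1.98 -0.    1.11 -1.87] F [0.7 1.2 7. ] open 21.9 t 26.93
shift [ 0.0016  0.0017 -0.001 ] turn [-0.04  0.27  0.11]
t: 27.6
tool_pos: [0.4226, -0.317, 0.1762]
tool_rot: [0.383, 1.537, -0.384]
contact_force: [1.1, -0.2, -1.2]
opening: 0.0224
pos [ 422.6 -317.   176.2] jaw 62.0 -> 62.0 q [-0.78 -0.14  1.89 -0.    1.39 -1.87] F [ 1.1 -0.2 -1.2] open 22.4 t 27.6
shift [ 0.0009  0.5272 -0.0696] turn [-0.04 -0.01  0.03]
```

View pics/s14.png

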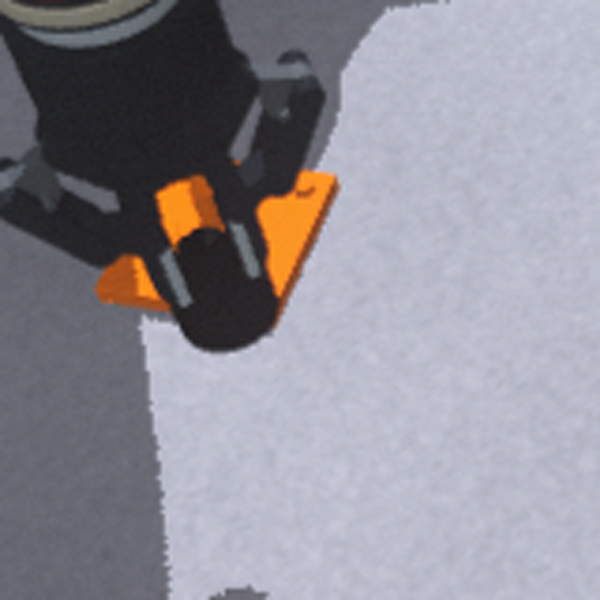

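```bash
python3 -m handwheel '[0.1,0,0.035,-0.0045,0,0,0, 0.1,0,0.07,-0.009,0,0,0, 0.1,0,0.11,-0.0145,0,0,0, 0.1,0,0.15,-0.02,0,0,0, 0.1,0,0.19,-0.025,0,0,0, 0.1,0,0.23,-0.03,0,0,0, 0.1,0,0.27,-0.0355,0,0,0, 0.1,0,0.31,-0.041,0,0,0, 0.1,0,0.35,-0.046,0,0,0, 0.1,0,0.39,-0.0515,0,0,0, 0.1,0,0.43,-0.057,0,0,0, 0.1,0,0.46,-0.061,0,0,0]'; python3 -m handwheel '[0.1,0,0.03,-0.004,0,0,0, 0.1,0,0.05,-0.007,0,0,0, 0.1,0.02,0.067,-0.009,0,0,0, 0.1,0.04,0.067,-0.009,0,0,0, 0.1,0.05,0.067,-0.009,0,0,0, 0.1,0.05,0.067,-0.009,0,0,0, 0.1,0.05,0.067,-0.009,0,0,0, 0.1,0.05,0.067,-0.009,0,0,0, 0.1,0.05,0.067,-0.009,0,0,0]';python3 plan.py 609 181 92 62
python3 - <<'E'
from h import *
p,d=ctrl.get_image("scene"); np.savez("pics/s15.npz",p=p,d=d)
cv2.imwrite("pics/s15.png",cv2.resize(p[130:250,350:470],(600,600),interpolation=2))
print(proj("scene",[(.609,.181,.060),(.609,.181,.074),(.609,.181,.095),(.609,.181,.119)]))
E
```

```text
t: 28.65
tool_pos: [0.5844, 0.1201, 0.1734]
tool_rot: [0.381, 1.541, -0.384]
contact_force: [0.3, -0.3, -1.5]
opening: 0.0221
t: 29.4
tool_pos: [0.6097, 0.1801, 0.1276]
tool_rot: [0.384, 1.534, -0.384]
contact_force: [0.2, 0.0, -0.4]
opening: 0.0218
pos [609.7 180.1 127.6] jaw 61.9 -> 62.0 q [ 0.17  0.16  1.68 -0.    1.3  -0.91] F [ 0.2  0.  -0.4] open 21.8 t 29.4
shift [ 0.0356  0.0004 -0.0011] turn [-0.08  0.14 -0.03]
[[405.2139424  188.7411176 ]
 [405.89034371 183.97610564]
 [406.92925717 176.65732163]
 [408.15377692 168.03100593]]
```

View pics/s15.png

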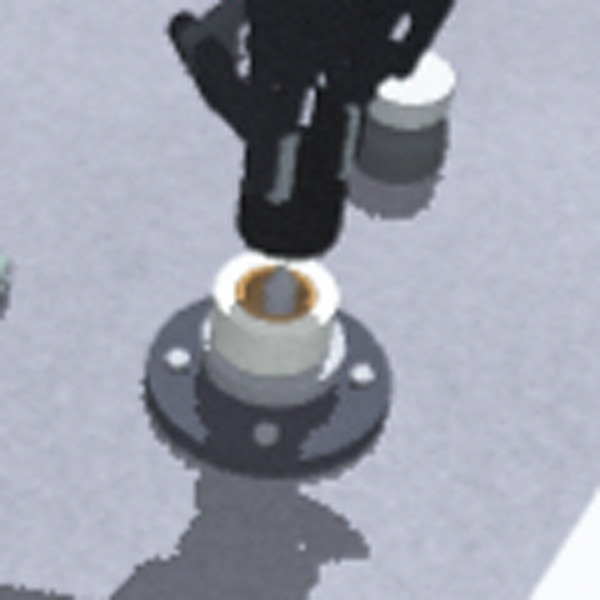

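The skirt is lined up with the post (both about 1 px right of prediction). Lower.

```bash
python3 -m handwheel '[0.1,0.012,0,-0.001,0,0,0, 0.1,0.024,0,-0.001,0,0,0, 0.1,0.036,0,-0.001,0,0,0, 0.1,0.036,0,-0.001,0,0,0, 0.1,0.036,0,-0.001,0,0,0, 0.1,0.036,0,-0.001,0,0,0, 0.1,0.036,0,-0.001,0,0,0]'; python3 plan.py 609 181 88.5 62
```

```text
t: 30.03
tool_pos: [0.6077, 0.1809, 0.0895]
tool_rot: [0.382, 1.537, -0.385]
contact_force: [-0.3, -0.5, -0.1]
opening: 0.0222
pos [607.7 180.9  89.5] jaw 62.0 -> 62.0 q [ 0.17  0.2   1.7  -0.    1.24 -0.91] F [-0.3 -0.5 -0.1] open 22.2 t 30.03
shift [0.001  0.0007 0.0011] turn [-0.04 -0.01  0.09]
```

```bash
python3 -m handwheel '[0.1,0.0015,0,0.001,0,0,0, 0.1,0.0015,0,0.001,0,0,0, 0.1,0.0015,0,0.001,0,0,0, 0.1,0.0015,0,0.001,0,0,0]';python3 plan.py 609 181 88.5 62; python3 -m handwheel '[0.5,0,0,0,0,0,0, 0.8,0,0,0,0,0,0, 0.8,0,0,0,0,0,0, 0.8,0,0,0,0,0,0, 0.8,0,0,0,0,0,0, 0.8,0,0,0,0,0,0]'; python3 -m handwheel '[0.8,-0.02,0,0,0,0,0, 0.8,-0.05,0,0,0,0,0, 0.8,-0.09,0,0,0,0,0, 0.8,-0.13,0,0,0,0,0, 0.8,-0.17,0,0,0,0,0, 0.8,-0.17,0,0,0,0,0, 0.8,-0.17,0,0,0,0,0]'; python3 plan.py 500 50 300 62
python3 - <<'E'
from h import *
p,d=ctrl.get_image("scene"); np.savez("pics/s16.npz",p=p,d=d)
cv2.imwrite("pics/s16.png",cv2.resize(p[130:350,250:470],(600,600),interpolation=2))
for z in(.108,.084,.060,.034): print(top_face("scene",d,(.61,.18),z,rad=.04,tol=.004)[:5])
for z in(.074,.034): print(top_face("scene",d,(.612,-.157),z,rad=.045,tol=.004)[:5])
print(top_face("scene",d,(.588,.358),.05,rad=.04,tol=.004)[:5])
E
```

```text
t: 30.37
tool_pos: [0.609, 0.1805, 0.0887]
tool_rot: [0.383, 1.536, -0.384]
contact_force: [-0.3, 0.3, -1.4]
opening: 0.0223
pos [609.  180.5  88.7] jaw 62.0 -> 62.0 q [ 0.17  0.2   1.7  -0.    1.24 -0.91] F [-0.3  0.3 -1.4] open 22.3 t 30.37
shift [ 0.0002  0.0004 -0.0002] turn [-0.04  0.04  0.05]
t: 30.87
tool_pos: [0.609, 0.1805, 0.0887]
tool_rot: [0.383, 1.536, -0.384]
contact_force: [-0.2, 0.7, -0.7]
opening: 0.068
t: 31.45
tool_pos: [0.6108, 0.181, 0.2634]
tool_rot: [0.385, 1.529, -0.381]
contact_force: [0.2, -0.0, -0.4]
opening: 0.0681
pos [610.8 181.  263.4] jaw 62.0 -> 62.0 q [ 0.17  0.06  1.55 -0.    1.52 -0.91] F [ 0.2 -0.  -0.4] open 68.1 t 31.45
shift [-0.0375 -0.1676 -0.036 ] turn [-0.03  0.4  -0.24]
(array([609.4, 178. ,  12.4]), array([609.3, 177.8]), 13.6, 80, np.float64(107.4))
(array([608.5, 179.2,  22.3]), array([608. , 178.9]), 23.4, 161, np.float64(84.1))
(array([609.4, 178.3,  27. ]), array([609.2, 177.1]), 28.7, 120, np.float64(59.2))
(array([610.9, 178.5,  31.6]), array([611.7, 178.2]), 32.3, 167, np.float64(33.6))
(array([ 611. , -157.1,   20. ]), array([ 611.6, -156.9]), 20.9, 188, np.float64(73.2))
(array([ 611.3, -159.5,   33.1]), array([ 611.7, -156.6]), 38.0, 356, np.float64(34.0))
(array([589.4, 357.4,  21.9]), array([589.9, 356.9]), 23.7, 174, np.float64(49.6))
```

View pics/s16.png

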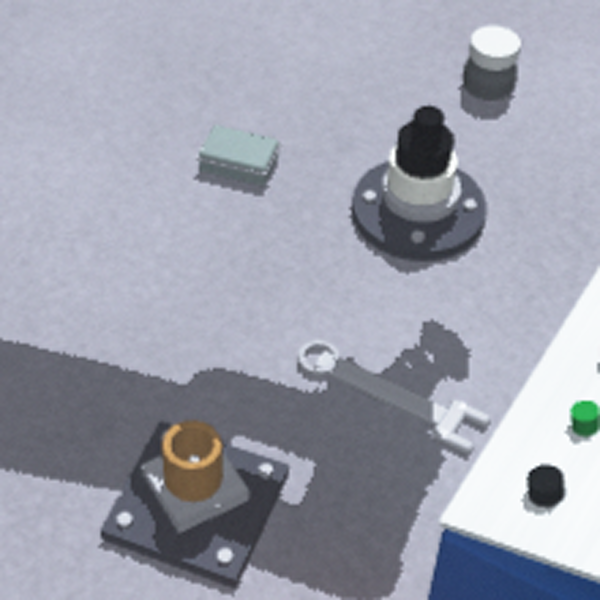

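The picture shows both stacks complete and level: the cap stack at crop (425,190) and the core on the plate at (192,465). The jar is upright at (492,70), and the gripper is clear. Handing in.

```bash
python3 -c "
from station import ctrl
print(ctrl.finish_job())"
```

```text
the job is handed in; nothing more can be done
None
```

I made up both arbors and handed the job in at about 31.5 s of the 128 s allowed; `finish_job` gave no verdict. The round-footed arbor carries flange, reel, then cap; the dark square-footed arbor carries plate, then core. I left the orange and pink look-alikes alone.

The last checks used the scene camera only, with the arm raised clear:

| Part | Top height measured (mm) | Top height expected (mm) |
|---|---|---|
| Flange | 33.6 | 34 |
| Reel | 59.2 | 60 |
| Cap (knob top) | 107.4 | 108 |
| Plate | 34.0 | 34 |
| Core | 73.2 | 74 |

- **Centring:** every part's fitted centre was within about 2–3 mm of its post's axis as seen by the same camera. The limit is 10 mm.
- **Level and jar:** nothing looked tilted, and the jar was upright and where it started. I judged tilt by eye and did not measure it.
- **Disagreement:** the two cameras differed by about 3 mm sideways throughout, and by 6–7 mm on the flange's starting position. I used averages for picking and placing. The top camera was not used for the final check.

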